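# Close up the radio power unit and put it back on

### The job

The radio power unit has been serviced. Set the silver cover with the orange grip (not the small black spare) into the opening in its lid without dropping it, and press it down until it sits level and fully home; then move the green sprung earth clip from its parking strip onto the unit's brass earth tab, well down with both jaws astride it and roughly mid-tab, let go, and then push the red power toggle all the way over, away from the front. Leave the other things on the desk where they are.

Things in the scene. Friction and masses are not known exactly. Their poses are not given: they have to be found in the camera images.
- unit: dark metal power unit fixed on the desk, 240 (x) x 260 (y) x 70 mm high; origin at the centre of its underside, front (white and orange panels) towards -x. On its top: the opening (left half, +y), the brass earth tab (right rear) and the red power toggle (right, in front of the tab)
- opening (a point): centre of the opening in the unit's top, at top-face level (70 mm above the desk); axes as the unit's. 104 (x) x 74 (y) mm, thin yellow edge, green board inside. Four stiff push-in pads in its corners stop the cover while its flange is still up to 5 mm, perhaps unevenly, above the top face; each takes about 4 N (16 N in all) to push down, has no spring and stays where pushed
- tab (a point): middle of the upper edge of the upright brass earth tab, 110 mm above the desk (40 mm above the unit's top). The tab is 6 mm thick (y), 50 mm long (x). Axes as the unit's
- cover: loose silver cover, 110 g: flange 120 (x) x 90 (y) x 4 mm; below it a stepped plug 10 mm deep (98 x 68, lowest 4 mm 90 x 60); on top an orange grip bar 50 (x) x 12 (y), 24 high. Origin: centre of the plug's underside; flange top at z = 14, bar top 38 mm. Lies plug down on the desk; fits either way round. Home: flange resting on the unit's top all round, origin 10 mm below the opening point
- strip: parking strip fixed on the desk, grey foot 70 x 60 x 10 mm with an upright steel plate 50 (x) x 3.6 (y) mm, upper edge 50 mm above the desk; origin at the centre of its underside. The clip starts astride the middle of this plate
- clip: loose sprung earth clip, 63 g, like a clothes peg standing jaws down. Origin at its throat, the point that rests on the edge it is clipped to; z up along the handles, y the line along which handles and jaws move. Copper jaws reach down to z = -22 mm and touch only over their lowest 10 mm: 4 mm apart at rest, 16 mm when the handles are squeezed to the stop; let go, they spring shut with about 6 N
- clip_grip (a point): middle of the clip at the height to squeeze its two green handles (yellow bands), 40 mm above its origin. Handles are 24 mm wide (x) and end 52 mm above the origin; at rest 52 mm over their splayed outer tops; squeezed to the stop (about 9 N) they stand parallel, 28 mm over their outsides
- power (a joint): angle of the power toggle, turning about the unit's y: 0 = off, leaning to the unit's front (-x); 1.0 rad = fully on, leaning to +x. Starts near 0; stays where it is left; moved by about 2 N at the ball. Lever 50 mm from pivot (74 mm above the desk) to ball centre
- power_tip (a point): centre of the toggle's red ball, 26 mm diameter, about 118 mm above the desk; moves 48 mm along the unit's +x between off and on (6 mm higher at mid-way)
- spare: small black cover, 90 x 60 x 38 mm, of the same form as the right one, for another unit; not to be used; leave alone; origin at the centre of its underside
- mic: black hand microphone lying on the desk, 95 x 63 x 28 mm; leave alone; origin at the centre of its underside
- handheld: black handheld radio standing upright, 36 x 58 x 120 mm plus a 70 mm aerial; leave alone; origin at the centre of its underside
- screwdriver: screwdriver lying on the desk, about 200 mm long; leave alone; origin at the centre of its underside
- mug: blue mug, 80 mm wide, 90 mm high, handle on its +y side; leave alone; origin at the centre of its underside
- tape: roll of yellow tape lying flat, 70 mm across, 19 mm high; leave alone; origin at the centre of its underside
- meter: yellow handheld test meter lying flat, 130 x 70 x 35 mm; leave alone; origin at the centre of its underside
Not all that is in view belongs to the job. What is shaped like the cover but purple is not meant.

How it is judged:
By the outcome, as a careful person would: the job done as asked, in the order asked, and still so for the second after the job is handed in, with the robot touching nothing.
It also fails if it takes over 64 s, if anything falls off the work surface, if the arm or the gripper's body presses on something with over 40 N, if the wrist force passes 120 N, or if a joint passes its speed limit or range.

### The arm

A 6-joint arm with a two-finger parallel gripper is mounted at the origin on the work surface. World frame = base frame: x ahead of the robot, y to its left, z up, the work surface at z = 0. Lengths are in m, angles in rad, forces in N, time in s.
With the tool pointing down it reaches from about 0.375 to 0.925 m from the base axis. Payload 5.7 kg.
Tool frame: the origin (TCP) lies on the centre line of the jaws, within the pads' length; the fingertips stand arm.finger_overhang ahead of it and the grasp point (between the pads) lies 2 mm behind it (arm.finger_overhang is the distance from the TCP to the fingertips, in m); z points along the fingers, y is the line along which they close (so a half turn about z gives the same grasp; the last joint's range is limited). The gripper opens to 85 mm and grips with 20 to 120 N. Pads are 22 mm wide; open, the fingers measure 114 mm over their backs; the gripper's body (76 mm by 85 mm) begins 54 mm behind the grasp point. The pads swing forward as they close: fully open they stand 13 mm farther back than shut.
Start: joints at [-1.315, 0.359, 1.51, -0, 1.272, -0.115], TCP at [0.217, -0.559, 0.248] pointing down, gripper open.
Joint ranges: [-2.97, 2.97], [-1.01, 2.36], [0.21, 2.38], [-0.96, 4.11], [0.2, 2.71], [-2.98, 2.98]. Speed limits (rad/s): [2.39, 2.39, 3.14, 3.14, 3.14, 3.14].

### API

Orientations are given as a rotation vector (axis times angle).
In Python, from plant import arm gives the robot as it stands. Calls block until the motion is done:
- arm.move_pose(position, orientation): joint-space move of the TCP to a pose.
- arm.move_straight(position, rate=0.15, attitude=None, stop_force=None): straight line of the TCP; attitude=None keeps the orientation; rate is the mean speed in m/s. With stop_force (N) it stops when the force on the tool has changed by that much, and returns True; else False.
- arm.set_joints(angles): joint-space move.
- arm.grip(opening, squeeze=None): finger opening in m; squeeze is the grip in N (None keeps the last); returns when the fingers have stopped.
- arm.sleep(seconds).
- arm.inverse_kinematics(position, orientation): joint angles nearest the present ones, or None.
- arm.capture(name): name is "side" or "top"; returns (picture, depth): 480x640x3 uint8, blue, green, red; 480x640 float32, m along the optical axis (not along the pixel's ray), 0 where there is no reading.
- arm.camera_params(name): a dict with "mtx" (3x3 intrinsics, pixels), "dist_coeffs" ([k1, k2, p1, p2, k3] as OpenCV has them; the pictures are not rectified), "rvec" (rotation vector, rad) and "tvec" (3), from world to camera coordinates, as OpenCV has them. Camera axes: x right, y down, z forward; pixel columns grow to the right and rows downward; lengths in m; the calibration is good to about 2 mm. A picture is of the moment at which its call begins. camera_params takes no time and is no camera call.
A pose or a line that the arm cannot do raises arm.PlanningError and nothing moves.
- arm.finish_job(): hands the job in; it is judged then, once.
Readings, each from a call of its own:
- arm.read_t(): time.
- arm.read_joint_positions(): joint angles.
- arm.read_qvel(): joint speeds.
- arm.read_tau(): joint torques, N m.
- arm.read_ee_pos(): TCP position.
- arm.read_tcp_rot(): TCP orientation.
- arm.read_wrist_force(): force on the tool from outside, world axes, zero at the start.
- arm.read_ft_torque(): the same for the moment, N m.
- arm.read_opening(): finger opening in m.
- arm.read_finger_force(): force on a finger pad.
Only numpy, scipy, OpenCV 4.12 (cv2) and the standard library are available. Lean on these libraries where they do the work, as an engineer would, in place of code of your own. Each camera call takes 0.05 s, during which the arm holds its last target. There are 200 camera calls.

## Working session

There is one attempt and no reset: what is moved stays moved. The work goes in short steps, each a Python script; the robot and the scene stay as the last script left them, time stands still between calls to the robot, and variables do not carry over. Pictures are saved under pics/ and viewed, at most 10 in all, crops included, and the job is handed in when it is done.

```bash
ls; mkdir -p pics; python3 - <<'E'
from plant import arm
import cv2,numpy as np
for n in ("top","side"):
    p,d=arm.capture(n); cv2.imwrite(f"pics/{n}0.png",p); np.save(f"pics/{n}0.npy",d)
    c=arm.camera_params(n); R=cv2.Rodrigues(np.array(c["rvec"],float))[0]
    print(n,-R.T@np.array(c["tvec"]).ravel(),R[2],c["mtx"],c["dist_coeffs"])
print(arm.finger_overhang,arm.read_tcp_rot(),arm.read_t())
E
```

```text
pics
top [ 0.37495146 -0.09274348  1.55417572] [ 0.1282295  -0.01413045 -0.99164385] [[525.40174243   0.         323.15503384]
 [  0.         525.40174243 234.71818595]
 [  0.           0.           1.        ]] [-0.15974811  0.          0.          0.          0.        ]
side [0.50230189 0.58776772 0.89228362] [ 0.04932392 -0.66557115 -0.74470275] [[433.45369106   0.         315.71156055]
 [  0.         433.45369106 237.60160424]
 [  0.           0.           1.        ]] [-0.08248965  0.          0.          0.          0.        ]
0.017 [-3.08611007e+00 -5.78724306e-01  1.78848042e-04] 0.1
```

View pics/top0.png

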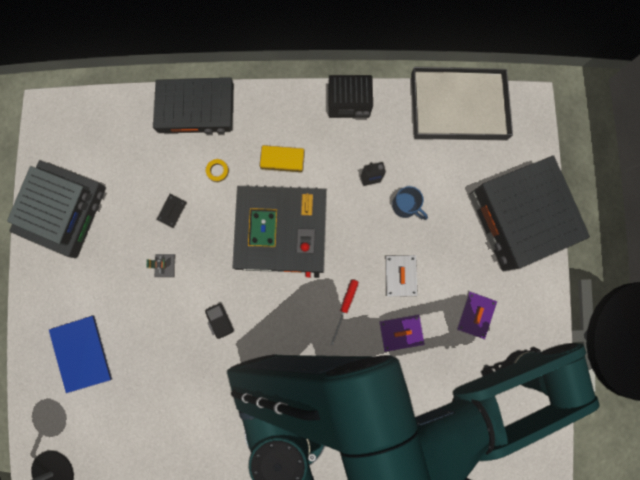

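View pics/side0.png

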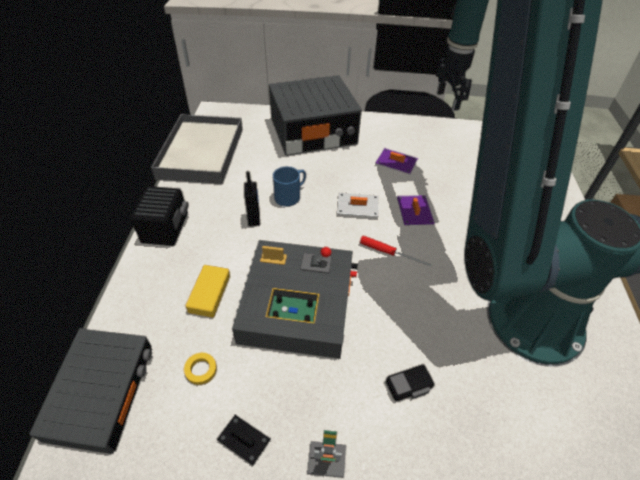

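The scene in pixels:
- **Cover:** the candidates in the top view are silver with an orange grip (402,275), purple (403,333) and (478,315), and the black spare (172,210). I choose (402,275).
- **Unit:** (280,229), with the opening at (263,228), tab at (307,205) and toggle ball at (305,247).
- **Clip and strip:** (160,265).

Next I'll take close crops.

```bash
python3 - <<'E'
import cv2,numpy as np
t=cv2.imread("pics/top0.png");s=cv2.imread("pics/side0.png")
def crop(im,x,y,w,h,k): return cv2.resize(im[y:y+h,x:x+w],None,fx=k,fy=k,interpolation=cv2.INTER_CUBIC)
a=np.zeros((600,800,3),np.uint8)
a[:500,:500]=crop(t,230,180,100,100,5)
a[:300,500:]=crop(t,376,245,50,50,6)
a[300:600,500:]=crop(t,140,240,50,50,6)
cv2.imwrite("pics/c1.png",a)
b=np.zeros((600,800,3),np.uint8)
b[:480,:520]=crop(s,230,235,130,120,4)
b[:200,520:800]=crop(s,325,180,70,50,4)
b[200:480,520:800]=crop(s,295,410,70,70,4)
cv2.imwrite("pics/c2.png",b)
E
```

```text
(no output)
```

View pics/c1.png

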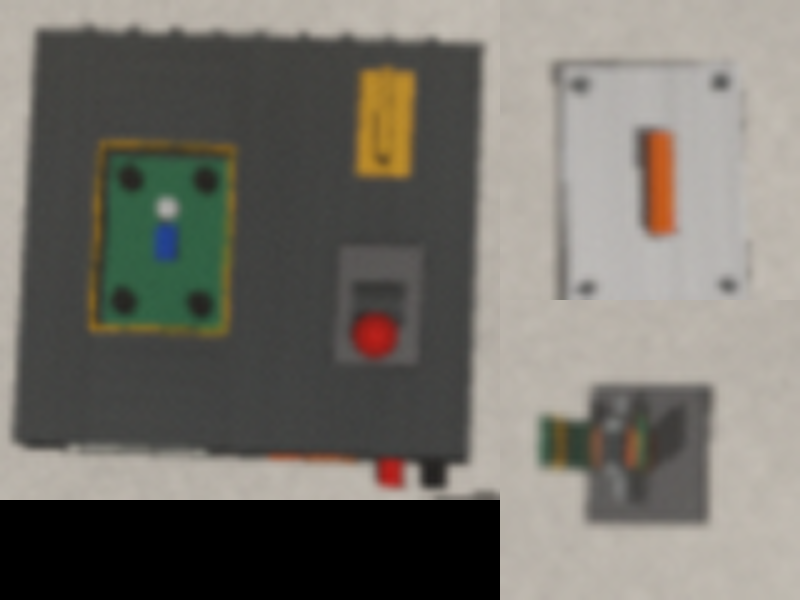

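View pics/c2.png

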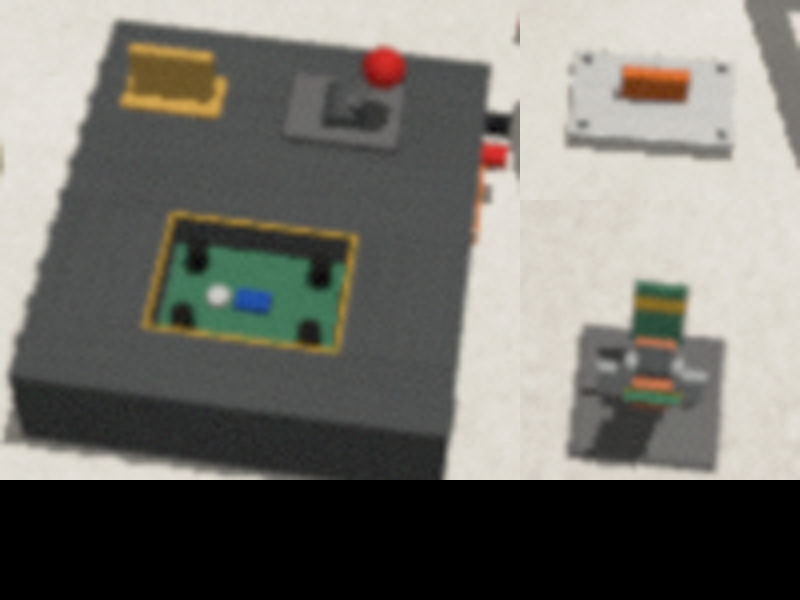

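The crops confirm the silver cover with the orange bar at top (402,275). The opening, tab, toggle and the clip on its strip are all clear. Next I'll fit planar poses from both views, using the known heights.

```bash
cat > h.py <<'E'
import cv2,numpy as np,json
from scipy.optimize import least_squares
from plant import arm
C={n:arm.camera_params(n) for n in ("top","side")}
def proj(n,P):
    c=C[n]; return cv2.projectPoints(np.array(P,float).reshape(-1,1,3),np.array(c["rvec"],float),np.array(c["tvec"],float),c["mtx"],np.array(c["dist_coeffs"],float))[0].reshape(-1,2)
def plane(n,uv,z):
    return least_squares(lambda p:(proj(n,[[p[0],p[1],z]])[0]-uv),[.5,0]).x
def rz(a): return np.array([[np.cos(a),-np.sin(a)],[np.sin(a),np.cos(a)]])
def place(p,L):
    L=np.array(L,float); return np.c_[L[:,:2]@rz(p[2]).T+p[:2],L[:,2]]
def fit(obs,p0=(.5,0,0)):
    f=lambda p:np.concatenate([((proj(n,place(p,L))-uv)).ravel() for n,L,uv in obs])
    r=least_squares(f,p0,loss="soft_l1"); return r.x,np.sqrt(np.mean(r.fun**2))
def rect(a,b,z): return [[a/2,b/2,z],[a/2,-b/2,z],[-a/2,-b/2,z],[-a/2,b/2,z]]  # RL,RR,FR,FL
def ori(yaw):
    c,s=np.cos(yaw),np.sin(yaw)
    return cv2.Rodrigues(np.array([[c,s,0],[s,-c,0],[0,0,-1.]]))[0].ravel()
E
python3 - <<'E'
from h import *
m=lambda A,ox,oy,x0,y0,k:(np.array(A,float)-[ox,oy])/k+[x0,y0]-.5+.5/k
T1=lambda A:m(A,0,0,230,180,5); T2=lambda A:m(A,500,0,376,245,6); T3=lambda A:m(A,500,300,140,240,6)
S1=lambda A:m(A,0,0,230,235,4); S2=lambda A:m(A,520,0,325,180,4); S3=lambda A:m(A,520,200,295,410,4)
def both(name,ot,os,extra=None):
    for k,o in (("t",ot),("s",os),("both",ot+os)):
        if o: p,e=fit(o); print(name,k,p.round(4),"rms px %.2f"%e)
    return p
top=rect(.24,.26,.07)
both("unit",[("top",top,T1([(37,32),(483,45),(468,461),(15,443)]))],[("side",top,S1([(12,377),(115,22),(490,65),(447,432)]))])
op=rect(.104,.074,.07)
both("open",[("top",op,T1([(102,144),(235,151),(226,331),(93,327)]))],[("side",op,S1([(144,326),(173,213),(356,236),(339,351)]))])
bar=rect(.05,.012,.038)
t=cv2.imread("pics/top0.png");s=cv2.imread("pics/side0.png")
fl=rect(.12,.09,.014)
# flange: top corner RL,RR + bottom corners unseen; screws give centre
sc=T2([(580,85),(720,82),(727,286),(587,288)]);print("cover c top",plane("top",sc.mean(0),.014))
bb=T2([(652,130),(673,132),(675,235),(655,235)]);print("bar top-face c",plane("top",bb.mean(0),.038), "dir",plane("top",bb[:2].mean(0),.038)-plane("top",bb[2:].mean(0),.038))
d=plane("top",sc[:2].mean(0),.014)-plane("top",sc[2:].mean(0),.014);print("screw dir",d,np.arctan2(d[1],d[0]))
print("side flange", fit([("side",fl,S2([(570,140),(587,53),(732,62),(732,148)]))]))
sb=S2([(622,67),(690,70)]);print("side bar far edge",plane("side",sb.mean(0),.038))
tb=S1([(131,47),(213,54)]);print("tab side",plane("side",tb[0],.11),plane("side",tb[1],.11))
ft=T1([(358,70),(415,72),(411,177),(355,176)]);print("tab foot top (z.07)",plane("top",ft.mean(0),.07))
print("ball",plane("top",T1([(374,335)])[0],.118),plane("side",S1([(384,67)])[0],.118))
ff=rect(.07,.06,.01)
both("strip",[("top",ff,T3([(590,384),(713,386),(709,523),(585,520)]))],[("side",ff,S3([(568,456),(582,326),(725,341),(716,470)]))])
hl=T3([(540,416),(540,466)]);print("clip +y handle top",plane("top",hl[0],.102),plane("top",hl[1],.102))
hs=S3([(636,283),(687,287)]);print("clip -y handle top side",plane("side",hs[0],.102),plane("side",hs[1],.102))
hs=S3([(625,402),(680,405)]);print("clip +y handle top side",plane("side",hs[0],.102),plane("side",hs[1],.102))
E
```

```text
unit t [ 0.587   0.0102 -0.046 ] rms px 0.35
unit s [ 0.5869  0.0096 -0.0402] rms px 0.84
unit both [ 0.5871  0.01   -0.0435] rms px 0.67
open t [ 0.5905  0.0594 -0.0487] rms px 0.33
open s [ 0.5886  0.0594 -0.0391] rms px 0.61
open both [ 0.5896  0.0594 -0.0445] rms px 0.56
cover c top [ 0.45060982 -0.34295386]
bar top-face c [ 0.45044004 -0.34408509] dir [ 0.0502956  -0.00020623]
screw dir [0.09996991 0.00067122] 0.006714131928049199
side flange (array([ 0.44955072, -0.34054504,  0.01811748]), np.float64(1.249438610382149))
side bar far edge [ 0.44999848 -0.34799538]
tab side [ 0.67749287 -0.06955315] [ 0.62830041 -0.069497  ]
tab foot top (z.07) [ 0.65529818 -0.06732341]
ball [ 0.52830561 -0.06125458] [ 0.5265236  -0.06382484]
strip t [ 0.4886  0.3589 -0.0182] rms px 0.43
strip s [ 0.4869  0.3607 -0.0043] rms px 0.20
strip both [ 0.4873  0.3603 -0.0074] rms px 0.50
clip +y handle top [0.49955427 0.38495298] [0.47607805 0.38436722]
clip -y handle top side [0.49754547 0.33669095] [0.47490795 0.33624053]
clip +y handle top side [0.49801948 0.38729321] [0.47459056 0.38625818]
```

```bash
python3 - <<'E'
from h import *
cv=(.4505,-.3435,.003)
def ik(p,y): 
    return [None if (q:=arm.inverse_kinematics(p,ori(y+k)))is None else np.round(q,2).tolist() for k in (0,np.pi,-np.pi)]
print(ik([.4505,-.3435,.04],.003));print(ik([.5897,.0594,.12],-.044));print(ik([.487,.361,.09],-.01));print(ik([.654,-.069,.15],-.044))
arm.grip(.05)
o=ori(cv[2])
arm.move_pose([cv[0],cv[1],.13],o)
arm.move_straight([cv[0],cv[1],.036],rate=.12,stop_force=10)
print(arm.read_ee_pos())
arm.grip(.005,squeeze=50); print(arm.read_opening(),arm.read_finger_force(),arm.read_ee_pos(),arm.read_t())
arm.move_straight([cv[0],cv[1],.18],rate=.15); print(arm.read_opening(),arm.read_wrist_force())
arm.move_pose([.5897,.0594,.18],ori(-.044))
arm.move_straight([.5897,.0594,.125],rate=.12)
for n in ("top","side"):
    p,d=arm.capture(n); cv2.imwrite(f"pics/{n}1.png",p)
a=np.zeros((600,800,3),np.uint8)
t=cv2.imread("pics/top1.png")[170:290,200:340];s=cv2.imread("pics/side1.png")[180:360,200:400]
a[:360,:420]=cv2.resize(t,None,fx=3,fy=3); a[:360,420:800]=cv2.resize(s,(380,360))[:, :380]
s2=cv2.imread("pics/side1.png")[280:340,230:350]; a[360:600,:480]=cv2.resize(s2,None,fx=4,fy=4)
cv2.imwrite("pics/c3.png",a); print(arm.read_t(),arm.read_ee_pos())
E
```

```text
[[-0.77, 0.57, 1.77, -0.0, 0.79, 0.79], [-0.77, 0.57, 1.77, -0.0, 0.79, -2.35], [-0.77, 0.57, 1.77, -0.0, 0.79, -2.35]]
[[-0.02, 0.49, 1.66, -0.0, 0.99, 1.6], [-0.02, 0.49, 1.66, -0.0, 0.99, -1.54], [-0.02, 0.49, 1.66, -0.0, 0.99, -1.54]]
[[0.52, 0.54, 1.65, -0.0, 0.95, 2.1], [0.52, 0.54, 1.65, -0.0, 0.95, -1.04], [0.52, 0.54, 1.65, -0.0, 0.95, -1.04]]
[[-0.21, 0.53, 1.48, -0.0, 1.13, 1.4], [-0.21, 0.53, 1.48, 0.0, 1.13, -1.74], [-0.21, 0.53, 1.48, 0.0, 1.13, -1.74]]
[ 0.45083402 -0.34404937  0.03655367]
0.01122599330467586 49.58315134048462 [ 0.45098416 -0.34392     0.03684538] 3.1917
0.010792423190386119 [ 0.28986173  0.57267824 -0.85792886]
6.5833 [0.59056787 0.05919034 0.12592337]
```

View pics/c3.png

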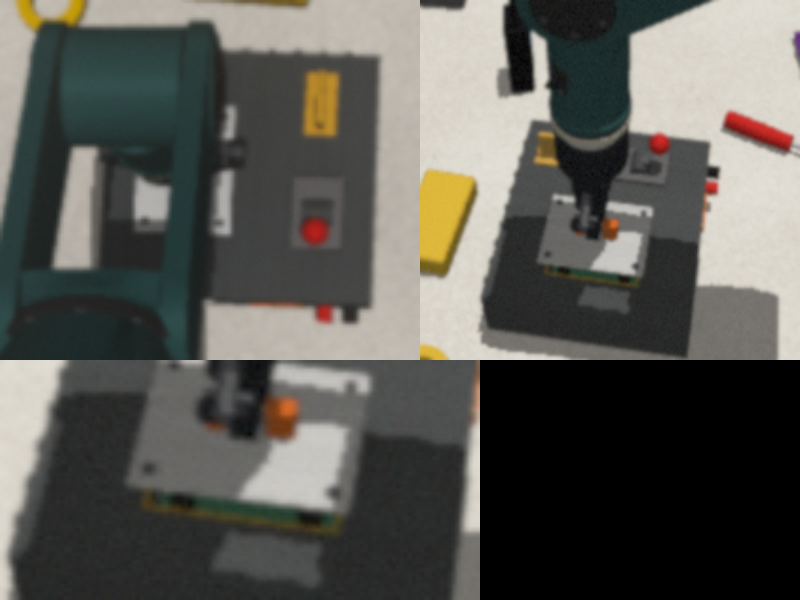

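The cover is held level over the opening. Side flange corners in the lower crop are about (128,487), (345,512), (371,378) and (165,360). I'll measure the offset in the hand.

```bash
python3 - <<'E'
from h import *
S=lambda A:np.array(A,float)/4+[230,280]-.375
e=arm.read_ee_pos()
z=e[2]-.0368+.014
print(fit([("side",rect(.12,.09,z),S([(130,482),(345,504),(371,376),(165,358)]))]))
s=[(148,468),(333,491),(351,387),(175,366)]
print([plane("side",q,z).round(4).tolist() for q in S(s)], plane("side",S(s).mean(0),z), e)
# bar top-face end corners visible
E
```

```text
(array([ 0.56986343,  0.26270617, -0.18011456]), np.float64(33.71686768596266))
[[0.6078, 0.2865], [0.5215, 0.2883], [0.5179, 0.2369], [0.6032, 0.2351]] [0.56246883 0.26212158] [0.59056787 0.05919034 0.12592337]
```

```bash
python3 - <<'E'
from h import *
S=lambda A:(np.array(A,float)-[0,360])/4+[230,280]-.375
e=arm.read_ee_pos()
z=e[2]-.0368+.014
print(fit([("side",rect(.12,.09,z),S([(130,482),(345,504),(371,376),(165,358)]))]))
s=np.array([(148,468),(333,491),(351,387),(175,366)])
print([plane("side",q,z).round(4).tolist() for q in S(s)], plane("side",S(s[[1,2]]).mean(0),z), e)
E
```

```text
(array([ 0.58767266,  0.05935985, -0.04959662]), np.float64(30.091370467480978))
[[0.6404, 0.0915], [0.5405, 0.0952], [0.5372, 0.027], [0.6366, 0.0233]] [0.53890063 0.0618742 ] [0.59056787 0.05919034 0.12592337]
```

```bash
python3 - <<'E'
from h import *
e=arm.read_ee_pos()
r=arm.move_straight([.5897,.0594,.1045],rate=.06,stop_force=6); print(r,arm.read_ee_pos(),arm.read_wrist_force())
r=arm.move_straight([.5897,.0594,.090],rate=.02,stop_force=35); print(r,arm.read_ee_pos(),arm.read_wrist_force(),arm.read_ft_torque(),arm.read_t())
E
```

```text
False [0.58925024 0.05944616 0.10390648] [-0.63324219 -1.058093   -0.84857864]
True [0.59016853 0.05944092 0.09683517] [-1.33135531  0.60113503  5.36486705] [-0.0656237   0.15286625 -0.02344031] 7.6083
```

```bash
python3 - <<'E'
from h import *
arm.grip(.04)
c=np.array([.5895,.0594]); o=ori(-.044)
arm.move_straight([*c,.15],rate=.2); arm.grip(0)
u=np.array([np.cos(-.044),np.sin(-.044)])
for k in (0,.017,-.017):
    p=c+k*u
    arm.move_straight([*p,.125],rate=.15)
    r=arm.move_straight([*p,.105],rate=.03,stop_force=32); print(k,r,arm.read_ee_pos(),arm.read_wrist_force())
    arm.move_straight([*p,.125],rate=.15)
arm.grip(.08)
print(arm.read_t())
q=[.4875,.361]
arm.move_straight([*c,.22],rate=.2)
arm.move_pose([*q,.18],ori(-.01))
print(arm.read_t(),arm.read_ee_pos())
a=np.zeros((600,800,3),np.uint8)
for n,(y0,x0) in {"side":(235,225),"top":(170,225)}.items():
    p,d=arm.capture(n); cv2.imwrite(f"pics/{n}2.png",p)
    k=cv2.resize(p[y0:y0+125,x0:x0+130],None,fx=3.07,fy=3.07)[:384]
    a[:k.shape[0],(0 if n=="side" else 400):][:, :k.shape[1]]=k
s=cv2.imread("pics/side2.png")[380:480,260:400]; a[384:584,:280]=cv2.resize(s,None,fx=2,fy=2)
cv2.imwrite("pics/c4.png",a)
E
```

```text
0 True [0.59016819 0.05939812 0.11508188] [-2.51064826  1.10365541  8.47448368]
0.017 True [0.60625544 0.05872527 0.1150797 ] [-1.4524879  -1.15119963  7.73459011]
-0.017 True [0.57346896 0.06010774 0.11507009] [-1.45837549 -0.43000112  8.11005459]
12.6917
14.5417 [0.48808242 0.3600897  0.17981473]
```

View pics/c4.png

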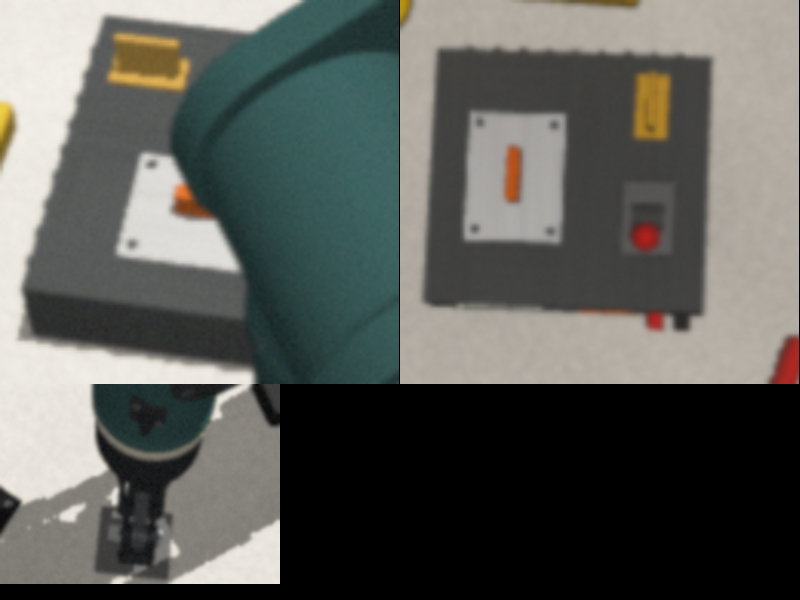

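The cover is home and level: all three presses stopped at the same height, 0.1151. Next is the clip.

```bash
python3 - <<'E'
from h import *
q=[.4875,.361]
r=arm.move_straight([*q,.089],rate=.12,stop_force=8); print(r,arm.read_ee_pos())
arm.grip(.02,squeeze=28); print(arm.read_opening(),arm.read_finger_force(),arm.read_ee_pos(),arm.read_wrist_force())
arm.move_straight([*q,.13],rate=.06); print(arm.read_opening(),arm.read_wrist_force())
arm.move_straight([*q,.20],rate=.15); 
t=[.654,-.069]
arm.move_pose([*t,.23],ori(-.044)); print(arm.read_opening(),arm.read_t())
arm.move_straight([*t,.180],rate=.15); print(arm.read_ee_pos())
a=np.zeros((600,800,3),np.uint8)
p,d=arm.capture("side"); cv2.imwrite("pics/side3.png",p); a[:480,:]=cv2.resize(p[190:286,210:370],None,fx=5,fy=5,interpolation=cv2.INTER_CUBIC)
p,d=arm.capture("top"); cv2.imwrite("pics/top3.png",p)
cv2.imwrite("pics/c5.png",a[:480])
E
```

```text
False [0.48807369 0.36123213 0.08961809]
0.02700731807281056 27.30676531791687 [0.48956059 0.36122261 0.09192329] [-0.39843317 -3.97428429 15.37391956]
0.02752250915937168 [-0.02083213 -0.32640992 -0.12933043]
0.027064485724913222 19.2333
[ 0.65393046 -0.06823343  0.17990646]
```

View pics/c5.png

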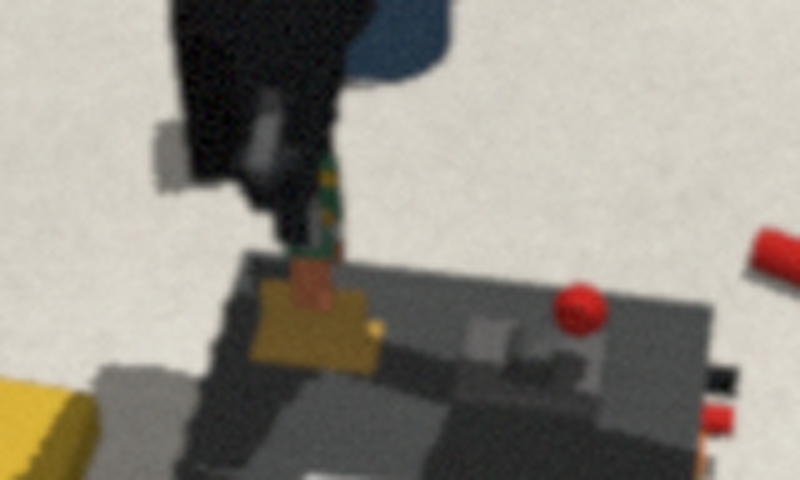

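The clip is held over the tab. The near jaw's foot runs from (293,302) to (328,311) in the crop, and the tab edge lies below it. I'll check the numbers.

```bash
python3 - <<'E'
from h import *
S=lambda A:np.array(A,float)/5+[210,190]-.4
for q in [(292,303),(328,311)]: print("jaw foot z.117",plane("side",S([q])[0],.117), "z.114",plane("side",S([q])[0],.114))
for q in [(262,282),(368,293)]: print("tab",plane("side",S([q])[0],.11))
print(arm.read_ee_pos())
for y in (-.060,-.069,-.077): print(y, (proj("side",[[.654,y,.117]])[0]-[210,190]+.4)*5)
t=cv2.imread("pics/top3.png")[150:250,250:400]; cv2.imwrite("pics/c6.png",cv2.resize(t,None,fx=5,fy=5,interpolation=cv2.INTER_CUBIC))
E
```

```text
jaw foot z.117 [ 0.66079732 -0.05348613] z.114 [ 0.66141063 -0.0559675 ]
jaw foot z.117 [ 0.6433189  -0.05051081] z.114 [ 0.64386458 -0.05298066]
tab [ 0.67858519 -0.0706153 ]
tab [ 0.62750213 -0.06935036]
[ 0.65494517 -0.06878383  0.18124962]
-0.06 [308.62819027 293.67234639]
-0.069 [311.71174428 279.2414567 ]
-0.077 [314.42410531 266.55397902]
```

View pics/c6.png

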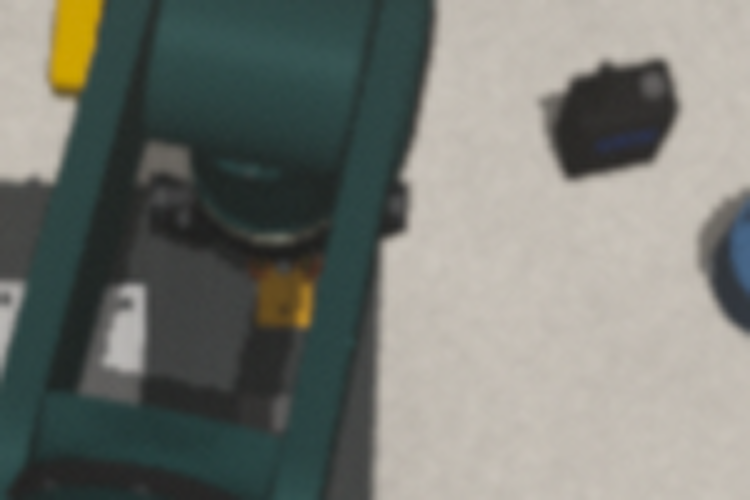

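In the top crop the copper jaws at (260,270) and (315,270) straddle the tab centre line at about x=287. I'll descend under a force guard.

```bash
python3 - <<'E'
from h import *
t=[.654,-.069]
r=arm.move_straight([*t,.146],rate=.04,stop_force=7); print(r,arm.read_ee_pos(),arm.read_wrist_force(),arm.read_ft_torque(),arm.read_opening())
E
```

```text
True [ 0.65362917 -0.0696027   0.15186739] [-0.14627077 -0.43221035  3.92401454] [-0.19024703  0.20811565  0.01947294] 0.02716786107863409
```

```bash
python3 - <<'E'
from h import *
t=[.654,-.069]
arm.grip(.075); print(arm.read_opening(),arm.read_wrist_force())
arm.move_straight([*t,.24],rate=.15)
arm.move_pose([.47,-.060,.20],ori(-.044)); arm.grip(0)
a=np.zeros((600,800,3),np.uint8)
p,d=arm.capture("side"); a[:500,:400]=cv2.resize(p[200:300,245:325],None,fx=5,fy=5,interpolation=cv2.INTER_CUBIC)
p,d=arm.capture("top"); a[:500,400:]=cv2.resize(p[170:270,265:345],None,fx=5,fy=5,interpolation=cv2.INTER_CUBIC)
cv2.imwrite("pics/c7.png",a[:500]); print(arm.read_t(),arm.read_ee_pos())
E
```

```text
0.07469042650665024 [-0.4676312  -1.09919771 -1.14199439]
23.3333 [ 0.46998729 -0.05999636  0.20001782]
```

View pics/c7.png

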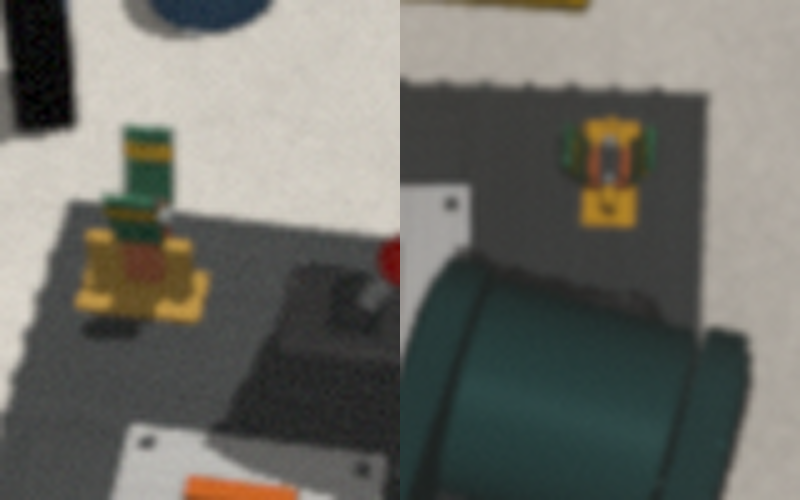

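The clip sits well down at mid-tab with both jaws astride it: side crop (143,262), top crop (610,160). Next is the toggle.

```bash
python3 - <<'E'
from h import *
b=np.array([.5275,-.0625]); u=np.array([np.cos(-.044),np.sin(-.044)])
P=lambda d,z:[*(b+d*u),z]
arm.move_straight(P(-.05,.20),rate=.2)
print(arm.move_straight(P(-.05,.124),rate=.15,stop_force=8),arm.read_ee_pos())
r=arm.move_straight(P(.045,.124),rate=.05,stop_force=14); e=arm.read_ee_pos(); print(r,e,(e[:2]-b)@u,arm.read_wrist_force())
arm.move_straight(P(-.05,.124),rate=.15); arm.move_straight(P(-.05,.22),rate=.2)
arm.move_pose([.35,-.40,.30],ori(-.6))
a=np.zeros((600,800,3),np.uint8)
p,d=arm.capture("side"); a[:500,:400]=cv2.resize(p[230:355,235:335],None,fx=4,fy=4,interpolation=cv2.INTER_CUBIC)
p,d=arm.capture("top"); a[:500,400:]=cv2.resize(p[170:295,240:340],None,fx=4,fy=4,interpolation=cv2.INTER_CUBIC)
cv2.imwrite("pics/c8.png",a[:500]); print(arm.read_t())
m=cv2.inRange(p[200:260,290:320],(0,0,120),(60,60,255)); ys,xs=np.nonzero(m); print(len(xs), plane("top",(xs.mean()+290,ys.mean()+200),.118))
E
```

```text
False [ 0.47781062 -0.06038407  0.12429382]
True [ 0.54878203 -0.06318389  0.12293724] 0.02129151539554846 [-1.08601341 -0.08610992  0.07113268]
28.325
48 [ 0.57333936 -0.06425025]
```

View pics/c8.png

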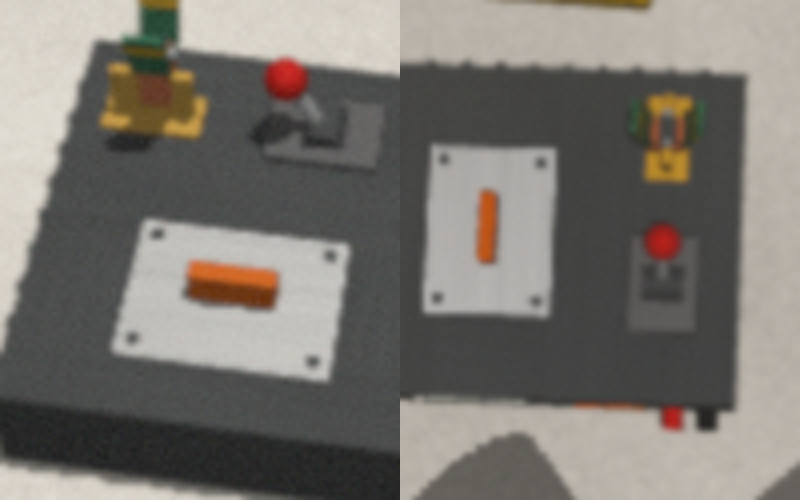

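The toggle is over: the ball is at (662,240) in the top crop, having moved about 45 of 48 mm. A second, firmer push will make sure it's at the stop.

```bash
python3 - <<'E'
from h import *
b=np.array([.5275,-.0625]); u=np.array([np.cos(-.044),np.sin(-.044)])
P=lambda d,z:[*(b+d*u),z]
arm.move_pose(P(-.04,.20),ori(-.044))
arm.move_straight(P(-.04,.124),rate=.15)
arm.move_straight(P(.01,.124),rate=.15,stop_force=15)
r=arm.move_straight(P(.04,.124),rate=.025,stop_force=25); e=arm.read_ee_pos(); print(r,e,(e[:2]-b)@u)
arm.move_straight(P(-.04,.124),rate=.15); arm.move_straight(P(-.04,.22),rate=.2)
arm.move_pose([.35,-.40,.30],ori(-.6))
p,d=arm.capture("top"); cv2.imwrite("pics/top9.png",p); print(arm.read_t())
for f in ("top0","top9"):
    m=cv2.inRange(cv2.imread(f"pics/{f}.png")[200:260,290:320],(0,0,120),(60,60,255)); ys,xs=np.nonzero(m); print(f,len(xs), plane("top",(xs.mean()+290,ys.mean()+200),.118))
E
```

```text
True [ 0.54874561 -0.06286689  0.12229851] 0.02124118844001201
34.3167
top0 49 [ 0.52770087 -0.06188894]
top9 49 [ 0.57341408 -0.06445613]
```

The 25 N push stopped at the same point as the first one, so the toggle is against its end stop.

```bash
python3 -c "
from plant import arm
print(arm.finish_job())"
```

```text
the job is handed in; nothing more can be done
None
```

The job is handed in at about 34 s: the silver cover is pressed level and home, the earth clip sits astride the tab at about its middle, and the power toggle is pushed over to its end stop. I touched nothing else on the desk.

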